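# Catch the sharps-bin shutter half open and push in the used-blade cassette

### The arm

A 7-joint arm with a two-finger parallel gripper is mounted at the origin on the work surface. World frame = base frame: x ahead of the robot, y to its left, z up, the work surface at z = 0. Lengths are in mm, angles in rad, forces in N, time in s.
With the tool pointing down it reaches from about 400 to 850 mm from the base axis. Payload 4.4 kg.
Tool frame: the origin (TCP) lies on the centre line of the jaws, within the pads' length; the fingertips stand 17 mm ahead of it and the grasp point (between the pads) lies 2 mm behind it (manip.tip_extent is the distance from the TCP to the fingertips, in mm); z points along the fingers, y is the line along which they close (so a half turn about z gives the same grasp; the last joint's range is limited). The gripper opens to 94 mm and grips with 3 to 60 N. Pads are 16 mm wide; open, the fingers measure 119 mm over their backs; the gripper's body (75 mm by 177 mm) begins 78 mm behind the grasp point.
Start: joints at [1.083, 0.628, 0.038, 1.517, -0.027, 0.996, -0.02], TCP at [266.142, -593.032, 197.278] pointing down, gripper open.
Joint ranges: [-3.06, 3.06], [-0.37, 2.12], [-1.25, 1.32], [0.18, 2.47], [-1.1, 4.24], [0.23, 1.98], [-2.94, 2.94]. Speed limits (rad/s): [2.57, 2.57, 3.14, 3.14, 3.14, 3.14, 3.14].

### API

Orientations are given as a unit quaternion [w, x, y, z].
In Python, from cell import manip gives the robot as it stands.
- The arm moves only by the shell command python3 -m inch 'ROWS' [FORCE]. ROWS is JSON, a list of rows, each an object of numbers: "wx", "wy", "wz": the turn, a rotation vector about the tool's x, y, z in rad; "dx", "dy", "dz": the shift along the tool's x, y, z in m; "fingers": the finger opening in m, from 0 to 0.094. In form: [{"wx": .., "wy": .., "wz": .., "dx": .., "dy": .., "dz": .., "fingers": ..}, ...]. A call has 1 to 12 rows; each row is the pose to reach, as a shift and turn from the pose commanded when the call began, along the tool's axes at that moment; what a row does not reach only later rows make up. A row lasts 1/10 s, in which the tool goes at most 50 mm and 8.59 degrees, less where a joint would pass 70% of its speed; a pose out of reach is approached as far as the arm can. A call with a gripper value outside its range is refused whole. The fingers move at their own pace and stop on an object; FORCE is the grip in N (left out, the last holds). Time passes only in rows, so rows that repeat a pose let the fingers close. It gives the time, the measured TCP pose, the force, the opening and the grip force at its end, in the units of the state.
- manip.read_state(): the state, without advancing time (a new reading comes with each control period).
- manip.capture(name): name is "side" or "top"; returns a dict with "frame" (480x640x3 uint8, red, green, blue), "range_z" (480x640 float32, mm along the optical axis (not along the pixel's ray), 0 where there is no reading), "mtx" (3x3 intrinsics, pixels), "camera_from_world" (4x4, takes a point from world to camera coordinates). Camera axes: x right, y down, z forward; pixel columns grow to the right and rows downward; lengths in mm; the calibration is good to about 2 mm. A picture is of the moment at which its call begins.
- manip.finish_job(): hands the job in; it is judged then, once.
Trained networks look in the newest picture that a camera, given by its name, has taken for a name from the list of things; names that differ only in an ending like _2 or _b are one class to them, and where a whole thing is asked for, a point or a joint stands for the part that bears it (a point fixed in the world has none). Each returns a list of dicts, best first, with "score" (0 to 1); they miss things now and then, are a little off and sometimes report something else, mostly with a low value. They report only what shows in the picture. A call takes as long as a camera call.
- manip.silhouettes(camera, name): "mask" (480x640 bool, what is visible of it).
- manip.spot_point(camera, name): "at" ([x, y, z] in mm, in the coordinates of the camera as it stood for that picture, good to about 4 mm: a listed point, or the origin of a listed thing).
The state is a dict: "clock": time; "qpos": joint angles; "joint_velocities": joint speeds; "joint_torque": joint torques, N m; "tcp_pos": TCP position; "tool_rot": TCP orientation; "wrist_force": force on the tool from outside, world axes, zero at the start; "torque": the same for the moment, N m; "grip_width": finger opening in mm; "gripper_force": force on a finger pad.
Only numpy, scipy, OpenCV 4.12 (cv2) and the standard library are available. Lean on these libraries where they do the work, as an engineer would, in place of code of your own. Each camera call takes 0.05 s, during which the arm holds its last target. There are 200 camera calls.

### The job

The yellow sharps bin with the red lid is shut. With the fingertips, push its steel shutter open by the upright black tab, against the spring, until it has passed the stop pin, then let go so that it springs back and is caught by the pin half open; then gently push the blue used-blade cassette along its chute until it drops through the opening into the bin. Only push: do not pinch or lift anything, and leave the other things where they are.

Things in the scene. Friction and masses are not known exactly. Their poses are not given: they have to be found in the camera images.
- bin: Yellow sharps bin with red lid, fixed to the bench, 180 (its x) x 170 (its y) x 80 mm high, empty inside, 70 mm deep; origin at the centre of its underside, z up; flat lid top at z = 80 mm. The lid hole spans x -69 to -5, y -24 to 24 mm; a shutter lying on the lid covers it when shut and slides along the bin's +x to open.
- shutter (a joint): Steel shutter, plate 96 x 60 x 4 mm: 0 = shut, 0.072 m = end of travel along the bin's +x. Its spring pushes back with 5 N at 0 to 9 N at the end; passing the pin adds up to about 4 N from 0.008 to 0.036. Let go from beyond 0.040 it returns and the pin holds it at about 0.036, the hole then open from bin x -69 to -35 mm, before the chute; let go earlier, it shuts again.
- tab (a point): Middle of the top edge of the tab face that is pushed, the one looking to the bin's -x; it travels with the shutter. The tab is an upright black plate 10 mm thick (x), 52 mm wide (y); its top is 118 mm above the bench and 33 mm above the shutter plate. With the shutter shut this face is at bin x = 11, y = 0 mm.
- stop_pin_tip (a point): Tip of the steel stop pin, 6 mm above the lid beside the shutter at bin x = 27, y = 30 mm; the sprung pin lies along y and moves outwards up to 9 mm as the shutter passes. Its grey housing (24 x 22 mm, 14 mm high) is at bin y 50 to 72, its orange knob (16 mm wide) at y 80 to 90 mm. It works by itself; nothing need be done to it.
- chute (a point): Fixed point at lid height on the chute's middle line at its outer, open end: bin x = -52, y = -85 mm (lid edge). The chute runs from here along the bin's +y to the hole: two rails 4 mm high, 24 mm apart inside, ending at bin y = -33 mm. Behind the hole, at bin y 34 to 40, x -69 to -35 mm, stands a backstop 20 mm high.
- drop_hole (a point): Fixed point at lid height in the middle of the half-open hole (opening 34 mm in bin x, 48 mm in bin y), in line with the middle of the chute; bin x = -52, y = 0 mm.
- cassette: Loose blue plastic cassette, 18 (x) x 28 (y) x 28 mm high, about 30 g, standing in the chute with its y along the chute, its front 11 to 20 mm short of the shut shutter's edge; origin at the centre of its underside. It tips into the open hole once its middle has passed the hole's edge.
- new_cassette: Loose white unused cassette of the same size, standing on the lid in the corner at bin -x, +y; origin under its centre. Leave alone.
- foil_tray: Loose open aluminium tray 200 x 260 x 50 mm, origin under its centre. Leave alone.
- forceps: Loose steel forceps 125 mm long lying in the tray, origin under the middle. Leave alone.
- jar: Loose amber jar 66 mm wide, 100 mm high, origin under its centre. Leave alone.
- wash_bottle: Loose white bottle with blue cap, 60 mm wide, 150 mm high, origin under its centre. Leave alone.
- bowl: Loose steel bowl 120 mm wide, 45 mm high, origin under its centre. Leave alone.
- scalpel_handle: Loose steel scalpel handle (no blade) 130 mm long lying flat, origin under its middle. Leave alone.
- tape: Loose green roll of tape, 84 mm wide, 24 mm high, origin under its centre. Leave alone.

How it is judged:
By the outcome, as a careful person would: the job done as asked, in the order asked, and still so for the second after the job is handed in, with the robot touching nothing.
It also fails if it takes over 42 s, if anything falls off the work surface, if the arm or the gripper's body presses on something with over 40 N, if the wrist force passes 120 N, or if a joint passes its speed limit or range.

## Working session

There is one attempt and no reset: what is moved stays moved. The work goes in short steps, Python scripts to look and compute and a shell command to move; the robot and the scene stay as the last step left them, time stands still between calls to the robot, and variables do not carry over. Pictures are saved under pics/ and viewed, at most 10 in all, crops included, and the job is handed in when it is done.

```bash
ls; mkdir -p pics; cat > h.py <<'E'
import numpy as np, cv2
from cell import manip
def world(cap, p):
    return (np.linalg.inv(cap["camera_from_world"])@np.r_[p,1])[:3]
def pix(cap,p):
    c=(cap["camera_from_world"]@np.r_[p,1])[:3]; u=cap["mtx"]@c; return (u[:2]/u[2]).round(0)
def spots(cam,names,cap):
    for n in names:
        r=manip.spot_point(cam,n)[:2]
        print(cam,n,[(round(d["score"],2),world(cap,d["at"]).round(1).tolist(),pix(cap,world(cap,d["at"])).tolist()) for d in r])
E
python3 - <<'E'
from h import *
for cam in ("side","top"):
    c=manip.capture(cam); cv2.imwrite(f"pics/{cam}0.png",c["frame"][:,:,::-1])
    spots(cam,["bin","tab","stop_pin_tip","chute","drop_hole","cassette","new_cassette"],c)
s=manip.read_state(); print(s["clock"],s["tool_rot"],s["tcp_pos"],manip.tip_extent,s["wrist_force"])
E
```

```text
pics
side bin [(0.59, [537.8, -82.2, -2.6], [330.0, 231.0])]
side tab [(0.87, [549.3, -81.5, 117.7], [326.0, 197.0])]
side stop_pin_tip [(0.6, [572.7, -50.7, 85.6], [312.0, 213.0])]
side chute []
side drop_hole [(0.94, [487.5, -71.1, 73.9], [349.0, 220.0])]
side cassette [(0.54, [478.4, -130.0, 78.9], [360.0, 202.0]), (0.45, [476.2, -14.3, 78.4], [346.0, 237.0])]
side new_cassette [(0.63, [476.4, -15.3, 79.2], [346.0, 237.0]), (0.4, [778.8, -211.4, -1.5], [262.0, 172.0])]
top bin [(0.64, [536.8, -82.4, 3.8], [369.0, 253.0])]
top tab [(0.69, [550.9, -79.8, 118.6], [372.0, 237.0])]
top stop_pin_tip [(0.61, [565.5, -52.6, 86.9], [358.0, 233.0])]
top chute [(0.94, [477.4, -161.5, 79.5], [409.0, 274.0]), (0.34, [479.7, -17.9, 81.9], [342.0, 273.0])]
top drop_hole [(0.98, [485.1, -76.7, 82.3], [370.0, 270.0])]
top cassette [(0.48, [480.7, -131.6, 79.7], [395.0, 273.0])]
top new_cassette [(0.69, [475.6, -18.7, 81.8], [343.0, 275.0]), (0.5, [483.2, -131.6, 78.8], [395.0, 271.0])]
0.8 [1.78044297e-06 9.77847552e-01 2.09318333e-01 2.00332972e-05] [ 266.12976652 -593.02113319  197.29031801] 17.0 [ 0.22887018 -0.35547127 -0.26437284]
```

View pics/top0.png

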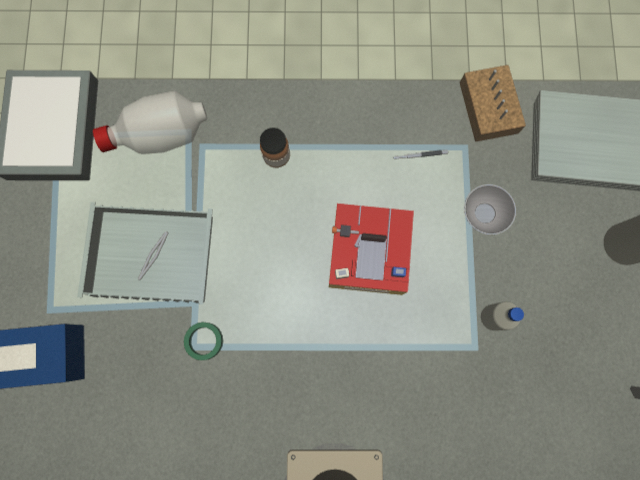

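View pics/side0.png

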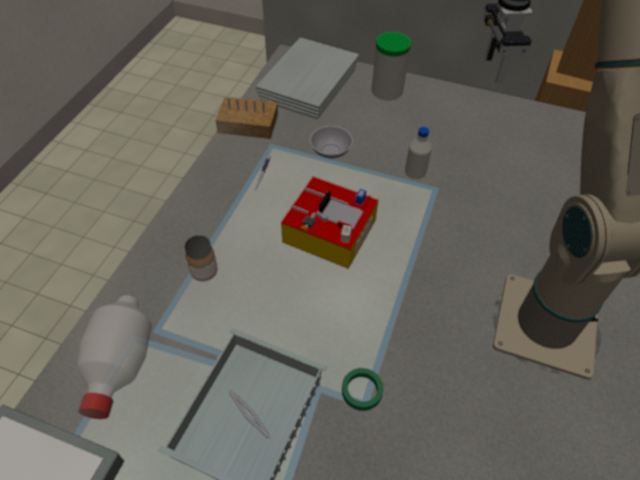

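```bash
python3 - <<'E'
from h import *
c=manip.capture("top")
# lid yaw: points with z~80 within bin mask
m=manip.silhouettes("top","bin")
mask=m[0]["mask"]; v,u=np.nonzero(mask&(c["range_z"]>0)); z=c["range_z"][v,u]
K=c["mtx"]; P=np.c_[(u-K[0,2])/K[0,0]*z,(v-K[1,2])/K[1,1]*z,z]
W=(np.linalg.inv(c["camera_from_world"])@np.c_[P,np.ones(len(P))].T).T[:,:3]
L=W[(abs(W[:,2]-80)<5)]; print(len(W),len(L),np.median(L[:,2]),L.min(0),L.max(0))
print(cv2.minAreaRect(L[:,:2].astype(np.float32)))
print("cam pos",np.linalg.inv(c["camera_from_world"])[:3,3], K[0,0])
def rows(): pass
from scipy.spatial.transform import Rotation as R
q=manip.read_state()["tool_rot"]; print(R.from_quat(np.r_[q[1:],q[0]]).as_matrix().round(3))
spots("top",["jar","wash_bottle","bowl","foil_tray","tape","scalpel_handle"],c)
E
```

```text
6399 4728 81.26792536021878 [ 440.77480476 -175.34268691   75.0106427 ] [635.71084571  11.04367401  84.99924872]
((538.98388671875, -82.02285766601562), (170.18887329101562, 181.5681915283203), 84.25554656982422)
cam pos [ 335.01791841   30.76940627 1193.24042601] 519.332153531427
[[ 0.912  0.409  0.   ]
 [ 0.409 -0.912  0.   ]
 [ 0.     0.    -1.   ]]
top jar [(0.66, [773.2, 137.3, 1.2], [276.0, 156.0]), (0.3, [554.8, -83.0, 118.4], [374.0, 235.0])]
top wash_bottle [(0.78, [387.8, -365.7, 2.0], [493.0, 318.0])]
top bowl [(0.66, [634.1, -356.7, 0.3], [484.0, 213.0])]
top foil_tray [(0.7, [776.9, -214.9, -0.2], [422.0, 155.0]), (0.68, [529.1, 415.0, -4.2], [155.0, 256.0])]
top tape [(0.59, [335.5, 296.1, -1.3], [202.0, 341.0])]
top scalpel_handle [(0.55, [775.5, -214.0, 3.0], [422.0, 155.0])]
```

The top view shows the bin at about (370,250), with the tab at (372,237), the blue cassette at (398,272) and the white one at (342,272). The side view agrees, with the tab at (325,203) and the blue cassette at (361,196). Bin origin is about (538,-82) and yaw about -0.096 rad, and the points and the lid rectangle agree on this. The path passes over the wash bottle, so I lift first.

```bash
python3 -m inch '[{"dz":-0.05,"fingers":0},{"dz":-0.06,"fingers":0},{"dx":0.449,"dy":-0.36,"dz":-0.06,"wz":0.518,"fingers":0},{"dx":0.449,"dy":-0.36,"dz":-0.06,"wz":0.518,"fingers":0},{"dx":0.449,"dy":-0.36,"dz":-0.06,"wz":0.518,"fingers":0},{"dx":0.449,"dy":-0.36,"dz":-0.06,"wz":0.518,"fingers":0},{"dx":0.449,"dy":-0.36,"dz":-0.06,"wz":0.518,"fingers":0},{"dx":0.449,"dy":-0.36,"dz":-0.06,"wz":0.518,"fingers":0},{"dx":0.449,"dy":-0.36,"dz":-0.06,"wz":0.518,"fingers":0},{"dx":0.449,"dy":-0.36,"dz":-0.06,"wz":0.518,"fingers":0},{"dx":0.449,"dy":-0.36,"dz":-0.06,"wz":0.518,"fingers":0},{"dx":0.449,"dy":-0.36,"dz":-0.06,"wz":0.518,"fingers":0}]' 10
cat >> h.py <<'E'
from scipy.spatial.transform import Rotation as R
O=np.array([538.,-82.]); Y=-0.096
def where(goal=None):
    s=manip.read_state(); q=s["tool_rot"]; M=R.from_quat(np.r_[q[1:],q[0]]).as_matrix(); t=np.array(s["tcp_pos"])
    ex,ey=np.array([np.cos(Y),np.sin(Y)]),np.array([-np.sin(Y),np.cos(Y)])
    print("t",round(s["clock"],2),"tcp",t.round(1),"bin",((t[:2]-O)@ex).round(1),((t[:2]-O)@ey).round(1),"tip z",round(t[2]-17,1),"toolx az",np.arctan2(M[1,0],M[0,0]).round(3),"tilt",M[:,2].round(3),"F",np.round(s["wrist_force"],1),"w",round(s["grip_width"],1))
    if goal is not None:
        g=np.r_[O+goal[0]*ex+goal[1]*ey,goal[2]+17]
        print("shift mm in tool",(M.T@(g-t)).round(1))
E
python3 -c "
from h import *
where((-10,0,170))"
```

```text
t 1.2 tcp [ 266.1 -593.   197.3] bin -221.6 -534.7 tip z 180.3 toolx az 0.422 tilt [ 0.  0. -1.] F [ 0.1 -0.4  0.3] w 93.8
shift mm in tool [ 448.6 -359.9   10.3]invalid input at $[0]: expected keys wx, wy, wz, dx, dy, dz, fingers
```

```bash
python3 -m inch '[{"wx":0,"wy":0,"wz":0,"dx":0,"dy":0,"dz":-0.05,"fingers":0},{"wx":0,"wy":0,"wz":0,"dx":0,"dy":0,"dz":-0.06,"fingers":0},{"wx":0,"wy":0,"wz":0.518,"dx":0.449,"dy":-0.36,"dz":-0.06,"fingers":0},{"wx":0,"wy":0,"wz":0.518,"dx":0.449,"dy":-0.36,"dz":-0.06,"fingers":0},{"wx":0,"wy":0,"wz":0.518,"dx":0.449,"dy":-0.36,"dz":-0.06,"fingers":0},{"wx":0,"wy":0,"wz":0.518,"dx":0.449,"dy":-0.36,"dz":-0.06,"fingers":0},{"wx":0,"wy":0,"wz":0.518,"dx":0.449,"dy":-0.36,"dz":-0.06,"fingers":0},{"wx":0,"wy":0,"wz":0.518,"dx":0.449,"dy":-0.36,"dz":-0.06,"fingers":0},{"wx":0,"wy":0,"wz":0.518,"dx":0.449,"dy":-0.36,"dz":-0.06,"fingers":0},{"wx":0,"wy":0,"wz":0.518,"dx":0.449,"dy":-0.36,"dz":-0.06,"fingers":0},{"wx":0,"wy":0,"wz":0.518,"dx":0.449,"dy":-0.36,"dz":-0.06,"fingers":0},{"wx":0,"wy":0,"wz":0.518,"dx":0.449,"dy":-0.36,"dz":-0.06,"fingers":0}]' 10
python3 -c "
from h import *
where((-10,0,170))"
```

```text
clock: 2.4
tcp_pos: [494.9, -146.1, 257.7]
tool_rot: [0.0, 0.999, -0.048, 0.001]
wrist_force: [0.6, -0.9, -0.1]
grip_width: 1.9
gripper_force: 0.0
t 2.4 tcp [ 494.9 -146.1  257.7] bin -36.8 -68.0 tip z 240.7 toolx az -0.096 tilt [ 0.001 -0.    -1.   ] F [ 0.6 -0.9 -0.1] w 1.9
shift mm in tool [ 26.7 -68.   70.7]
```

```bash
python3 -m inch '[{"wx":0,"wy":0,"wz":0,"dx":0.027,"dy":-0.068,"dz":0.07,"fingers":0},{"wx":0,"wy":0,"wz":0,"dx":0.027,"dy":-0.068,"dz":0.07,"fingers":0},{"wx":0,"wy":0,"wz":0,"dx":0.027,"dy":-0.068,"dz":0.07,"fingers":0},{"wx":0,"wy":0,"wz":0,"dx":0.027,"dy":-0.068,"dz":0.07,"fingers":0}]'
python3 - <<'E'
from h import *
where((-10,0,95))
for cam in ("side","top"):
    c=manip.capture(cam); spots(cam,["tab","cassette","drop_hole","chute"],c)
    print(pix(c,[550,-81,118]))
    if cam=="side": f=c["frame"][130:290,240:440,::-1]; cv2.imwrite("pics/s1.png",cv2.resize(f,None,fx=4,fy=4-.25,interpolation=cv2.INTER_CUBIC))
E
```

```text
clock: 2.8
tcp_pos: [527.1, -82.2, 186.6]
tool_rot: [0.0, 0.999, -0.047, -0.001]
wrist_force: [0.7, -0.2, 0.5]
grip_width: 0.5
gripper_force: 0.0
t 2.8 tcp [527.1 -82.2 186.6] bin -10.8 -1.2 tip z 169.6 toolx az -0.094 tilt [-0.002 -0.    -1.   ] F [ 0.7 -0.2  0.5] w 0.5
shift mm in tool [ 0.9 -1.2 74.6]
side tab [(0.81, [548.3, -80.9, 113.2], [327.0, 199.0])]
side cassette [(0.51, [479.1, -132.3, 78.5], [360.0, 201.0])]
side drop_hole [(0.86, [489.0, -71.6, 76.3], [349.0, 219.0]), (0.7, [475.3, -163.6, 76.5], [366.0, 194.0])]
side chute [(0.57, [474.4, -162.9, 78.5], [366.0, 193.0])]
[326. 197.]
top tab [(0.79, [552.7, -77.6, 118.8], [371.0, 236.0])]
top cassette [(0.65, [531.3, 416.5, -1.9], [154.0, 255.0])]
top drop_hole [(0.91, [487.8, -74.0, 82.8], [368.0, 269.0])]
top chute []
[373. 238.]
```

View pics/s1.png

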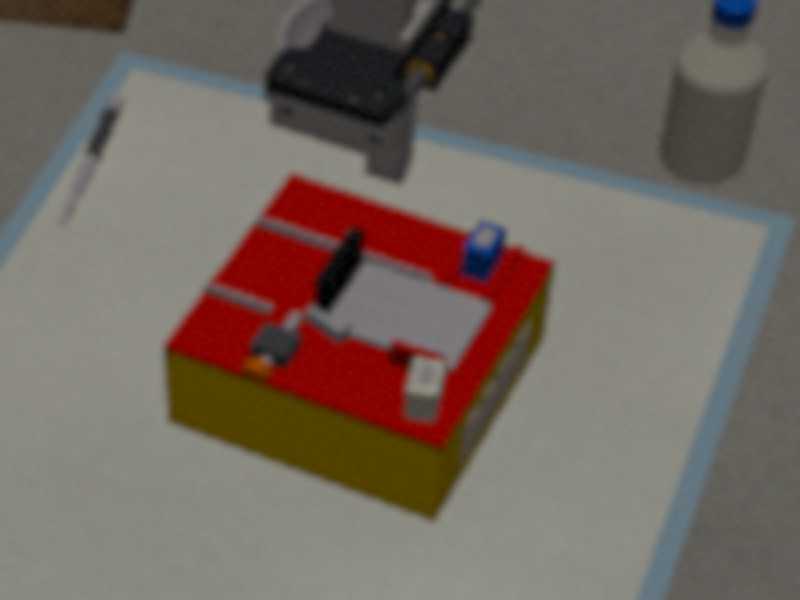

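The crop shows the closed fingertips at crop (388,180), in front of the tab at (340,265). The plate is shut and the blue cassette stands in the chute at (485,250). I go down next.

```bash
python3 -m inch '[{"wx":0,"wy":0,"wz":0,"dx":0.0,"dy":-0.001,"dz":0.04,"fingers":0},{"wx":0,"wy":0,"wz":0,"dx":0.0,"dy":-0.001,"dz":0.06,"fingers":0},{"wx":0,"wy":0,"wz":0,"dx":0.0,"dy":-0.001,"dz":0.073,"fingers":0},{"wx":0,"wy":0,"wz":0,"dx":0.0,"dy":-0.001,"dz":0.073,"fingers":0},{"wx":0,"wy":0,"wz":0,"dx":0.0,"dy":-0.001,"dz":0.073,"fingers":0},{"wx":0,"wy":0,"wz":0,"dx":0.006,"dy":-0.001,"dz":0.073,"fingers":0},{"wx":0,"wy":0,"wz":0,"dx":0.012,"dy":-0.001,"dz":0.073,"fingers":0},{"wx":0,"wy":0,"wz":0,"dx":0.018,"dy":-0.001,"dz":0.073,"fingers":0},{"wx":0,"wy":0,"wz":0,"dx":0.024,"dy":-0.001,"dz":0.073,"fingers":0},{"wx":0,"wy":0,"wz":0,"dx":0.028,"dy":-0.001,"dz":0.073,"fingers":0},{"wx":0,"wy":0,"wz":0,"dx":0.028,"dy":-0.001,"dz":0.073,"fingers":0}]'
python3 -c "
from h import *
where((40,0,95))"
```

```text
clock: 4.4
tcp_pos: [556.1, -84.6, 114.3]
tool_rot: [0.0, 0.999, -0.048, 0.0]
wrist_force: [0.4, 0.5, -0.4]
grip_width: 0.1
gripper_force: 0.0
t 4.4 tcp [556.1 -84.6 114.3] bin 18.3 -0.9 tip z 97.3 toolx az -0.096 tilt [ 0.001 -0.    -1.   ] F [ 0.4  0.5 -0.4] w 0.1
shift mm in tool [21.7 -0.9  2.3]
```

```bash
python3 - <<'E'
from h import *
where()
for cam in ("side","top"):
    c=manip.capture(cam); spots(cam,["tab"],c)
    v,u=(130,240) if cam=="side" else (180,310)
    h=c["frame"][v:v+(160 if cam=="side" else 130),u:u+(200 if cam=="side" else 130),::-1]
    cv2.imwrite(f"pics/{cam}2.png",cv2.resize(h,(560,560) if cam=="top" else (720,576),interpolation=cv2.INTER_CUBIC))
E
```

```text
t 4.4 tcp [556.1 -84.6 114.3] bin 18.3 -0.9 tip z 97.3 toolx az -0.096 tilt [ 0.001 -0.    -1.   ] F [ 0.4  0.5 -0.4] w 0.1
side tab [(0.69, [548.3, -82.0, 114.7], [327.0, 198.0])]
top tab [(0.66, [551.9, -82.8, 120.3], [374.0, 237.0]), (0.57, [631.8, -353.6, 0.7], [482.0, 214.0])]
```

View pics/side2.png

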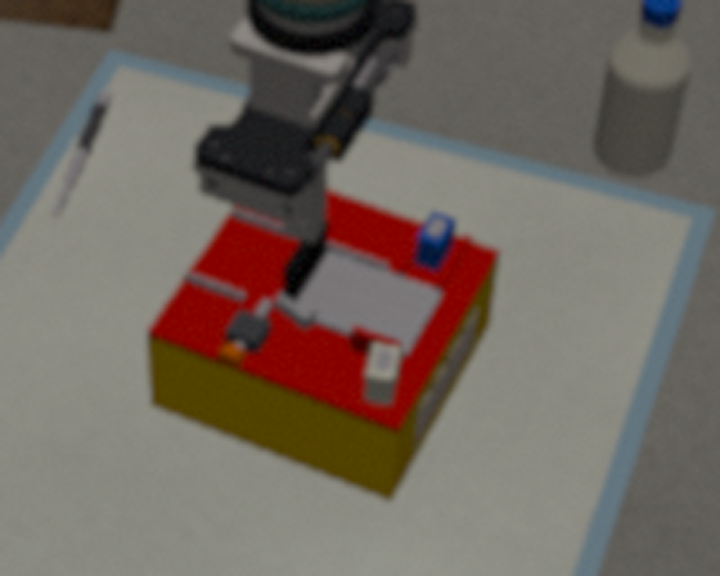

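View pics/top2.png

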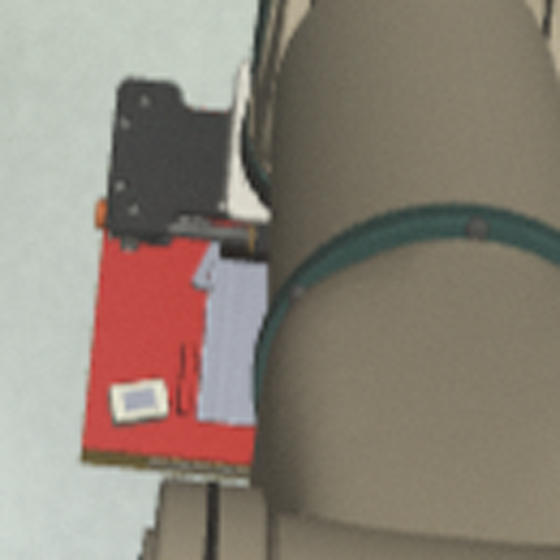

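```bash
python3 - <<'E'
from h import *
c=manip.capture("side"); K=c["mtx"]; T=np.linalg.inv(c["camera_from_world"]); print("cam",T[:3,3])
print("tip pix",pix(c,[556,-85,97]),"tcp",pix(c,[556,-85,114]),pix(c,[556,-85,194]))
for (v,u0) in [(x,0) for x in range(184,214,3)]:
    out=[]
    for u in range(318,336,3):
        z=c["range_z"][v,u]; w=T@np.r_[(u-K[0,2])/K[0,0]*z,(v-K[1,2])/K[1,1]*z,z,1]; out.append(tuple(w[:3].round(0).astype(int).tolist()))
    print(v,out)
E
```

```text
cam [ 270.53291459  762.71393755 1085.88667595]
tip pix [324. 201.] tcp [324. 197.] [325. 172.]
184 [(541, 4, 248), (534, 5, 252), (529, -1, 248), (546, -72, 173), (545, -91, 155), (560, -163, 79)]
187 [(543, -3, 232), (537, -5, 233), (529, -1, 240), (547, -76, 159), (546, -93, 142), (558, -156, 77)]
190 [(543, -3, 223), (536, -3, 225), (528, 1, 232), (547, -75, 150), (544, -91, 135), (553, -142, 82)]
193 [(582, -115, 87), (560, -73, 137), (553, -72, 141), (546, -74, 142), (548, -103, 112), (552, -138, 75)]
196 [(581, -111, 80), (574, -112, 81), (557, -86, 114), (546, -76, 129), (547, -102, 102), (547, -123, 81)]
199 [(578, -104, 78), (571, -104, 80), (553, -74, 118), (549, -86, 107), (547, -102, 91), (543, -114, 81)]
202 [(575, -96, 76), (556, -62, 119), (551, -70, 113), (549, -85, 98), (546, -99, 85), (539, -102, 85)]
205 [(572, -86, 77), (554, -57, 115), (550, -68, 104), (549, -85, 87), (542, -88, 87), (535, -91, 86)]
208 [(568, -75, 79), (554, -56, 105), (549, -65, 97), (546, -80, 83), (539, -81, 84), (533, -84, 84)]
211 [(562, -60, 87), (553, -56, 94), (550, -67, 84), (543, -70, 84), (537, -74, 82), (530, -77, 82)]
```

The top view shows the gripper over the tab. In the side view's depth, the finger ends above the tab top at z ≈ 120 or more, although the state implies 97. I back off and measure where the fingertips really are.

```bash
python3 -m inch '[{"wx":0,"wy":0,"wz":0,"dx":-0.035,"dy":0,"dz":0,"fingers":0},{"wx":0,"wy":0,"wz":0,"dx":-0.035,"dy":0,"dz":0,"fingers":0},{"wx":0,"wy":0,"wz":0,"dx":-0.035,"dy":0,"dz":0,"fingers":0}]'
python3 - <<'E'
from h import *
where()
c=manip.capture("side"); K=c["mtx"]; T=np.linalg.inv(c["camera_from_world"])
t=manip.read_state()["tcp_pos"]; print("tip pix",pix(c,t-np.r_[0,0,17]),"tcp",pix(c,t))
v,u=np.mgrid[150:240,300:370]; z=c["range_z"][v,u]; W=np.stack([(u-K[0,2])/K[0,0]*z,(v-K[1,2])/K[1,1]*z,z,np.ones_like(z)],-1)@T.T
sel=(abs(W[...,0]-t[0])<22)&(abs(W[...,1]-t[1])<25)&(W[...,2]>88)&(z>0)
for r in range(90):
    if sel[r].any():
        a=W[r][sel[r]]; print(r+150,u[r][sel[r]].min(),u[r][sel[r]].max(),a[:,:3].min(0).round(0),a[:,:3].max(0).round(0))
h=c["frame"][160:250,290:390,::-1]; cv2.imwrite("pics/side3.png",cv2.resize(h,(640,576),interpolation=cv2.INTER_CUBIC))
E
```

```text
clock: 4.95
tcp_pos: [520.3, -81.3, 114.5]
tool_rot: [0.0, 0.999, -0.048, 0.0]
wrist_force: [-0.1, 0.2, -0.6]
grip_width: 0.8
gripper_force: 0.0
t 4.95 tcp [520.3 -81.3 114.5] bin -17.7 -1.0 tip z 97.5 toolx az -0.096 tilt [ 0. -0. -1.] F [-0.1  0.2 -0.6] w 0.8
tip pix [337. 206.] tcp [338. 201.]
159 346 348 [500. -67. 270.] [503. -61. 275.]
160 346 348 [499. -66. 269.] [503. -61. 273.]
161 346 348 [500. -68. 263.] [501. -57. 272.]
162 347 347 [500. -61. 267.] [500. -61. 267.]
163 346 350 [500. -84. 244.] [501. -57. 267.]
164 347 347 [500. -62. 261.] [500. -62. 261.]
165 346 349 [500. -80. 240.] [501. -57. 262.]
166 347 348 [499. -72. 245.] [500. -61. 255.]
167 348 348 [500. -72. 242.] [500. -72. 242.]
168 347 348 [500. -71. 240.] [501. -67. 244.]
169 346 346 [502. -63. 244.] [502. -63. 244.]
170 346 346 [501. -62. 242.] [501. -62. 242.]
171 345 346 [500. -59. 242.] [502. -59. 243.]
172 345 345 [502. -57. 240.] [502. -57. 240.]
173 344 344 [504. -57. 237.] [504. -57. 237.]
176 342 343 [506. -58. 225.] [508. -57. 227.]
177 341 342 [508. -59. 220.] [511. -58. 222.]
178 342 342 [512. -7
[... 521 characters left out ...]
-70. 165.]
192 341 344 [510. -90. 143.] [512. -71. 161.]
193 341 344 [508. -85. 145.] [512. -68. 160.]
194 341 344 [510. -90. 136.] [511. -70. 155.]
195 341 344 [509. -88. 135.] [512. -72. 150.]
196 341 343 [510. -83. 136.] [512. -72. 146.]
197 333 343 [510. -84. 132.] [529. -68. 146.]
198 333 343 [511. -87. 124.] [529. -66. 143.]
199 333 342 [511. -84. 123.] [530. -67. 141.]
200 336 342 [511. -80. 124.] [523. -66. 137.]
201 339 341 [512. -76. 125.] [513. -64. 137.]
207 340 340 [517. -87.  91.] [517. -87.  91.]
208 330 330 [538. -77.  89.] [538. -77.  89.]
209 331 331 [535. -76.  88.] [535. -76.  88.]
212 331 343 [505. -76.  89.] [532. -66.  89.]
216 338 338 [512. -60.  90.] [512. -60.  90.]
```

View pics/side3.png

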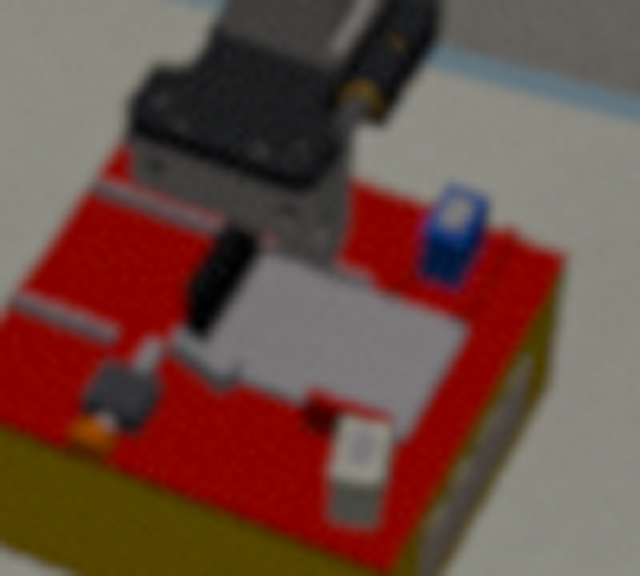

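The crop shows the finger ending at about (325,262), which is z ≈ 124. It sits in the right place in x and y, but about 26 mm higher than the stated tip extent implies. The lack of contact at the tab confirms this. I'll work with a tip at TCP z + 10, so I go down 26 mm and watch the force.

```bash
python3 -m inch '[{"wx":0,"wy":0,"wz":0,"dx":0.004,"dy":-0.001,"dz":0.01,"fingers":0},{"wx":0,"wy":0,"wz":0,"dx":0.004,"dy":-0.001,"dz":0.018,"fingers":0},{"wx":0,"wy":0,"wz":0,"dx":0.004,"dy":-0.001,"dz":0.022,"fingers":0},{"wx":0,"wy":0,"wz":0,"dx":0.004,"dy":-0.001,"dz":0.026,"fingers":0},{"wx":0,"wy":0,"wz":0,"dx":0.004,"dy":-0.001,"dz":0.026,"fingers":0}]'
python3 - <<'E'
from h import *
where()
c=manip.capture("side"); K=c["mtx"]; T=np.linalg.inv(c["camera_from_world"])
t=manip.read_state()["tcp_pos"]
v,u=np.mgrid[150:240,300:370]; z=c["range_z"][v,u]; W=np.stack([(u-K[0,2])/K[0,0]*z,(v-K[1,2])/K[1,1]*z,z,np.ones_like(z)],-1)@T.T
sel=(abs(W[...,0]-t[0])<16)&(abs(W[...,1]-t[1])<20)&(W[...,2]>88)&(z>0)
for r in range(40,70):
    if sel[r].any():
        a=W[r][sel[r]]; print(r+150,u[r][sel[r]].min(),u[r][sel[r]].max(),a[:,:3].min(0).round(0),a[:,:3].max(0).round(0))
E
```

```text
clock: 5.5
tcp_pos: [524.1, -80.6, 87.4]
tool_rot: [-0.0, 0.999, -0.048, -0.001]
wrist_force: [0.4, -0.6, 0.2]
grip_width: 0.1
gripper_force: 0.0
t 5.5 tcp [524.1 -80.6  87.4] bin -13.9 0.1 tip z 70.4 toolx az -0.096 tilt [-0.001  0.    -1.   ] F [ 0.4 -0.6  0.2] w 0.1
190 342 342 [514. -86. 152.] [514. -86. 152.]
191 342 342 [514. -85. 150.] [514. -85. 150.]
192 341 342 [515. -90. 141.] [515. -82. 148.]
193 341 342 [514. -88. 140.] [515. -81. 146.]
194 340 342 [514. -88. 136.] [515. -75. 148.]
195 339 342 [514. -89. 132.] [516. -66. 154.]
196 339 342 [514. -89. 128.] [515. -69. 147.]
197 339 342 [514. -91. 122.] [516. -71. 142.]
198 339 342 [514. -93. 117.] [515. -70. 140.]
199 339 342 [514. -90. 117.] [516. -71. 135.]
200 339 342 [514. -90. 113.] [516. -73. 130.]
201 339 342 [514. -91. 109.] [515. -71. 129.]
202 340 342 [513. -90. 106.] [516. -81. 115.]
203 339 341 [514. -84. 109.] [516. -70. 123.]
204 338 341 [514. -85. 105.] [517. -69. 120.]
205 331 341 [514. -86. 100.] [534. -66. 120.]
206 331 340 [515. -84.  98.] [534. -66. 117.]
207 332 340 [515. -82.  97.] [531. -68. 111.]
208 335 339 [515. -75. 101.] [523. -68. 108.]
209 338 339 [515. -75.  97.] [516. -69. 103.]
216 339 339 [510. -61.  89.] [510. -61.  89.]
```

The tip is now at z ≈ 97. I push the tab slowly.

```bash
python3 -m inch '[{"wx":0,"wy":0,"wz":0,"dx":0.008,"dy":0,"dz":0,"fingers":0},{"wx":0,"wy":0,"wz":0,"dx":0.014,"dy":0,"dz":0,"fingers":0},{"wx":0,"wy":0,"wz":0,"dx":0.02,"dy":0,"dz":0,"fingers":0},{"wx":0,"wy":0,"wz":0,"dx":0.024,"dy":0,"dz":0,"fingers":0},{"wx":0,"wy":0,"wz":0,"dx":0.028,"dy":0,"dz":0,"fingers":0}]'
python3 -c "
from h import *
where()
c=manip.capture('side'); spots('side',['tab'],c)"
```

```text
clock: 6.05
tcp_pos: [549.1, -83.1, 88.1]
tool_rot: [-0.0, 0.999, -0.048, -0.004]
wrist_force: [-10.5, 0.5, 8.4]
grip_width: 0.8
gripper_force: 4.7
t 6.05 tcp [549.1 -83.1  88.1] bin 11.2 -0.0 tip z 71.1 toolx az -0.097 tilt [-0.007  0.001 -1.   ] F [-10.5   0.5   8.4] w 0.8
side tab [(0.57, [557.8, -82.5, 114.0], [323.0, 197.0])]
```

```bash
python3 -m inch '[{"wx":0,"wy":0,"wz":0,"dx":0.006,"dy":0,"dz":-0.002,"fingers":0},{"wx":0,"wy":0,"wz":0,"dx":0.012,"dy":0,"dz":-0.003,"fingers":0},{"wx":0,"wy":0,"wz":0,"dx":0.018,"dy":0,"dz":-0.003,"fingers":0},{"wx":0,"wy":0,"wz":0,"dx":0.024,"dy":0,"dz":-0.003,"fingers":0},{"wx":0,"wy":0,"wz":0,"dx":0.03,"dy":0,"dz":-0.003,"fingers":0}]'
python3 -c "
from h import *
where()
c=manip.capture('side'); spots('side',['tab'],c)"
```

```text
clock: 6.65
tcp_pos: [575.8, -85.6, 88.7]
tool_rot: [-0.0, 0.999, -0.048, -0.007]
wrist_force: [-9.0, 0.0, -5.1]
grip_width: 0.4
gripper_force: 4.2
t 6.65 tcp [575.8 -85.6  88.7] bin 38.0 0.1 tip z 71.7 toolx az -0.096 tilt [-0.014  0.002 -1.   ] F [-9.   0.  -5.1] w 0.4
side tab [(0.84, [584.2, -84.4, 114.9], [313.0, 193.0]), (0.17, [383.7, -358.4, 2.1], [417.0, 172.0])]
```

```bash
python3 -m inch '[{"wx":0,"wy":0,"wz":0,"dx":0.006,"dy":0,"dz":0,"fingers":0},{"wx":0,"wy":0,"wz":0,"dx":0.012,"dy":0,"dz":0,"fingers":0},{"wx":0,"wy":0,"wz":0,"dx":0.018,"dy":0,"dz":0,"fingers":0},{"wx":0,"wy":0,"wz":0,"dx":0.018,"dy":0,"dz":0,"fingers":0}]'
python3 -c "
from h import *
where()
c=manip.capture('side'); spots('side',['tab'],c)"
```

```text
clock: 7.15
tcp_pos: [594.8, -87.5, 88.8]
tool_rot: [-0.0, 0.999, -0.048, -0.006]
wrist_force: [-7.7, 0.6, -4.2]
grip_width: 0.6
gripper_force: 3.8
t 7.15 tcp [594.8 -87.5  88.8] bin 57.0 0.0 tip z 71.8 toolx az -0.096 tilt [-0.012  0.001 -1.   ] F [-7.7  0.6 -4.2] w 0.6
side tab [(0.95, [601.8, -86.0, 115.6], [306.0, 191.0])]
```

```bash
python3 -m inch '[{"wx":0,"wy":0,"wz":0,"dx":-0.008,"dy":0,"dz":0,"fingers":0},{"wx":0,"wy":0,"wz":0,"dx":-0.016,"dy":0,"dz":0,"fingers":0},{"wx":0,"wy":0,"wz":0,"dx":-0.024,"dy":0,"dz":0,"fingers":0},{"wx":0,"wy":0,"wz":0,"dx":-0.032,"dy":0,"dz":0,"fingers":0},{"wx":0,"wy":0,"wz":0,"dx":-0.038,"dy":0,"dz":0,"fingers":0},{"wx":0,"wy":0,"wz":0,"dx":-0.038,"dy":0,"dz":-0.04,"fingers":0},{"wx":0,"wy":0,"wz":0,"dx":-0.038,"dy":0,"dz":-0.08,"fingers":0},{"wx":0,"wy":0,"wz":0,"dx":-0.038,"dy":0,"dz":-0.08,"fingers":0}]'
python3 - <<'E'
from h import *
where((-52,-98,132))
c=manip.capture('side'); spots('side',['tab','cassette','drop_hole','chute'],c)
h=c["frame"][160:250,290:390,::-1]; cv2.imwrite("pics/side4.png",cv2.resize(h,(640,576),interpolation=cv2.INTER_CUBIC))
E
```

```text
clock: 8.05
tcp_pos: [567.3, -85.0, 176.9]
tool_rot: [0.0, 0.999, -0.048, 0.006]
wrist_force: [1.0, 0.2, -0.1]
grip_width: 0.5
gripper_force: 0.0
t 8.05 tcp [567.3 -85.  176.9] bin 29.5 -0.2 tip z 159.9 toolx az -0.096 tilt [ 0.012 -0.001 -1.   ] F [ 1.   0.2 -0.1] w 0.5
shift mm in tool [-81.8  97.8  27. ]
side tab [(0.61, [390.4, -359.2, 5.1], [415.0, 170.0]), (0.6, [583.6, -84.4, 116.3], [313.0, 193.0])]
side cassette [(0.5, [476.4, -132.7, 77.8], [362.0, 202.0])]
side drop_hole [(0.86, [489.9, -71.2, 76.7], [348.0, 219.0])]
side chute [(0.65, [473.1, -160.6, 78.7], [366.0, 194.0]), (0.54, [633.0, -354.5, -1.4], [330.0, 151.0])]
```

View pics/side4.png

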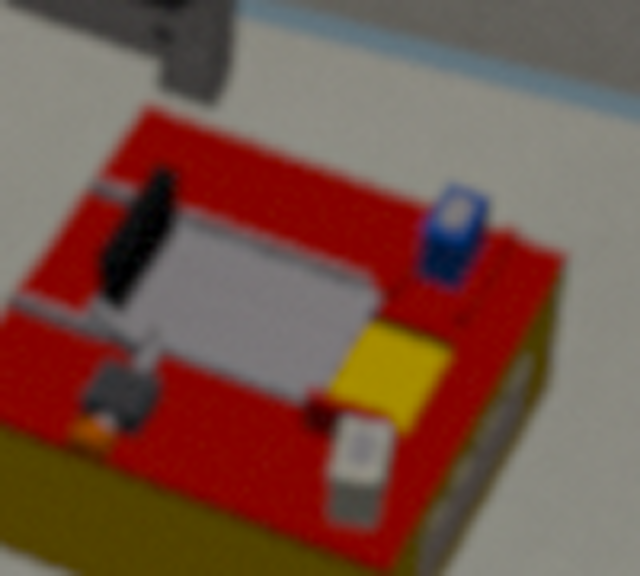

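The crop shows the shutter held by the pin. The yellow half-open hole is at (390,370), the tab at (140,240), and the blue cassette still stands in the chute at (455,235). Next I go down behind the cassette, outside the lid edge.

```bash
python3 -m inch '[{"wx":0,"wy":0,"wz":0,"dx":-0.082,"dy":0.105,"dz":0,"fingers":0},{"wx":0,"wy":0,"wz":0,"dx":-0.082,"dy":0.105,"dz":0,"fingers":0},{"wx":0,"wy":0,"wz":0,"dx":-0.082,"dy":0.105,"dz":0,"fingers":0},{"wx":0,"wy":0,"wz":0,"dx":-0.082,"dy":0.105,"dz":0,"fingers":0},{"wx":0,"wy":0,"wz":0,"dx":-0.082,"dy":0.105,"dz":0,"fingers":0},{"wx":0,"wy":0,"wz":0,"dx":-0.082,"dy":0.105,"dz":0.04,"fingers":0},{"wx":0,"wy":0,"wz":0,"dx":-0.082,"dy":0.105,"dz":0.075,"fingers":0},{"wx":0,"wy":0,"wz":0,"dx":-0.082,"dy":0.105,"dz":0.094,"fingers":0},{"wx":0,"wy":0,"wz":0,"dx":-0.082,"dy":0.105,"dz":0.094,"fingers":0},{"wx":0,"wy":0,"wz":0,"dx":-0.082,"dy":0.105,"dz":0.094,"fingers":0}]'
python3 - <<'E'
from h import *
where((-52,-90,65))
c=manip.capture('side'); t=manip.read_state()["tcp_pos"]; T=np.linalg.inv(c["camera_from_world"]); K=c["mtx"]
v,u=np.mgrid[150:240,320:400]; z=c["range_z"][v,u]; W=(np.stack([(u-K[0,2])/K[0,0]*z,(v-K[1,2])/K[1,1]*z,z,np.ones_like(z)],-1)@T.T)[...,:3]
b=c["frame"][150:240,320:400].astype(int); m=(b[...,2]>b[...,0]+40)&(W[...,2]>83)&(W[...,2]<112)&(abs(W[...,0]-480)<30)
p=(W[m][:,:2]-O); ex=np.array([np.cos(Y),np.sin(Y)]); ey=np.array([-ex[1],ex[0]])
print("cassette bin x",np.percentile(p@ex,[2,50,98]).round(1),"y",np.percentile(p@ey,[2,50,98]).round(1),m.sum())
h=c["frame"][150:240,310:410,::-1]; cv2.imwrite("pics/side5.png",cv2.resize(h,(640,576),interpolation=cv2.INTER_CUBIC))
E
```

```text
clock: 9.3
tcp_pos: [471.6, -179.7, 77.0]
tool_rot: [-0.0, 0.999, -0.047, -0.0]
wrist_force: [0.1, -0.5, 0.5]
grip_width: 0.3
gripper_force: 0.0
t 9.3 tcp [ 471.6 -179.7   77. ] bin -56.7 -103.6 tip z 60.0 toolx az -0.094 tilt [-0.     0.001 -1.   ] F [ 0.1 -0.5  0.5] w 0.3
shift mm in tool [  4.7 -13.6  -5. ]
cassette bin x [-61.1 -55.7 -46.9] y [-65.7 -46.1 -41.8] 56
```

View pics/side5.png

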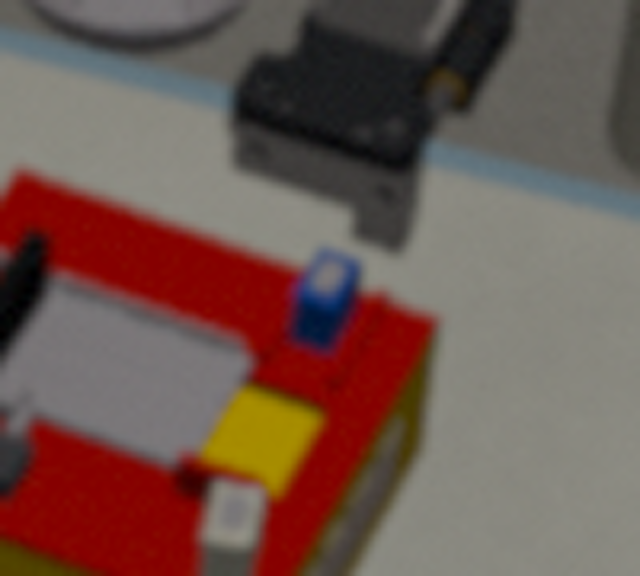

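The finger at (385,235) hangs behind the blue cassette at (328,298), outside the lid edge. I raise it 4 mm, centre it 3 mm and push gently.

```bash
python3 -m inch '[{"wx":0,"wy":0,"wz":0,"dx":0.003,"dy":0,"dz":-0.004,"fingers":0},{"wx":0,"wy":0,"wz":0,"dx":0.003,"dy":-0.006,"dz":-0.004,"fingers":0},{"wx":0,"wy":0,"wz":0,"dx":0.003,"dy":-0.012,"dz":-0.004,"fingers":0},{"wx":0,"wy":0,"wz":0,"dx":0.003,"dy":-0.016,"dz":-0.004,"fingers":0},{"wx":0,"wy":0,"wz":0,"dx":0.003,"dy":-0.019,"dz":-0.004,"fingers":0},{"wx":0,"wy":0,"wz":0,"dx":0.003,"dy":-0.022,"dz":-0.004,"fingers":0},{"wx":0,"wy":0,"wz":0,"dx":0.003,"dy":-0.025,"dz":-0.004,"fingers":0},{"wx":0,"wy":0,"wz":0,"dx":0.003,"dy":-0.028,"dz":-0.004,"fingers":0},{"wx":0,"wy":0,"wz":0,"dx":0.003,"dy":-0.031,"dz":-0.004,"fingers":0},{"wx":0,"wy":0,"wz":0,"dx":0.003,"dy":-0.034,"dz":-0.004,"fingers":0},{"wx":0,"wy":0,"wz":0,"dx":0.003,"dy":-0.034,"dz":-0.004,"fingers":0}]'
cat >> h.py <<'E'
def cas(name):
    where()
    c=manip.capture('side'); T=np.linalg.inv(c["camera_from_world"]); K=c["mtx"]
    v,u=np.mgrid[150:240,320:400]; z=c["range_z"][v,u]; W=(np.stack([(u-K[0,2])/K[0,0]*z,(v-K[1,2])/K[1,1]*z,z,np.ones_like(z)],-1)@T.T)[...,:3]
    b=c["frame"][150:240,320:400].astype(int); m=(b[...,2]>b[...,0]+40)&(W[...,2]<115)&(abs(W[...,0]-480)<30)&(W[...,2]>3)
    print("n",m.sum())
    if m.sum():
        p=(W[m][:,:2]-O); ex=np.array([np.cos(Y),np.sin(Y)]); ey=np.array([-ex[1],ex[0]])
        print("cassette bin x",np.percentile(p@ex,[2,50,98]).round(1),"y",np.percentile(p@ey,[2,50,98]).round(1),"z",np.percentile(W[m][:,2],[2,98]).round(0))
    h=c["frame"][150:240,310:410,::-1]; cv2.imwrite(f"pics/{name}.png",cv2.resize(h,(640,576),interpolation=cv2.INTER_CUBIC))
E
python3 -c "
from h import *
cas('side6')"
```

```text
clock: 10.45
tcp_pos: [477.0, -146.7, 81.2]
tool_rot: [-0.0, 0.999, -0.048, -0.0]
wrist_force: [-0.5, 0.9, -0.9]
grip_width: 0.3
gripper_force: 0.0
t 10.45 tcp [ 477.  -146.7   81.2] bin -54.5 -70.2 tip z 64.2 toolx az -0.096 tilt [-0.  0. -1.] F [-0.5  0.9 -0.9] w 0.3
n 61
cassette bin x [-61.4 -55.1 -46.8] y [-57.3 -32.3 -26.6] z [ 87. 110.]
```

The cassette has moved about 15 mm along the chute. I continue.

```bash
python3 -m inch '[{"wx":0,"wy":0,"wz":0,"dx":0.001,"dy":-0.003,"dz":0,"fingers":0},{"wx":0,"wy":0,"wz":0,"dx":0.001,"dy":-0.006,"dz":0,"fingers":0},{"wx":0,"wy":0,"wz":0,"dx":0.001,"dy":-0.009,"dz":0,"fingers":0},{"wx":0,"wy":0,"wz":0,"dx":0.001,"dy":-0.012,"dz":0,"fingers":0},{"wx":0,"wy":0,"wz":0,"dx":0.001,"dy":-0.015,"dz":0,"fingers":0},{"wx":0,"wy":0,"wz":0,"dx":0.001,"dy":-0.018,"dz":0,"fingers":0},{"wx":0,"wy":0,"wz":0,"dx":0.001,"dy":-0.02,"dz":0,"fingers":0},{"wx":0,"wy":0,"wz":0,"dx":0.001,"dy":-0.022,"dz":0,"fingers":0},{"wx":0,"wy":0,"wz":0,"dx":0.001,"dy":-0.022,"dz":0,"fingers":0},{"wx":0,"wy":0,"wz":0,"dx":0.001,"dy":-0.022,"dz":0,"fingers":0}]'
python3 -c "
from h import *
cas('side7')"
```

```text
clock: 11.5
tcp_pos: [480.1, -125.4, 81.2]
tool_rot: [-0.0, 0.999, -0.048, -0.0]
wrist_force: [-0.1, 0.3, 0.0]
grip_width: 0.9
gripper_force: 0.0
t 11.5 tcp [ 480.1 -125.4   81.2] bin -53.5 -48.8 tip z 64.2 toolx az -0.096 tilt [-0.  0. -1.] F [-0.1  0.3  0. ] w 0.9
n 46
cassette bin x [-61.  -55.3 -44.1] y [-18.3  -5.9   5.3] z [ 89. 111.]
```

View pics/side7.png

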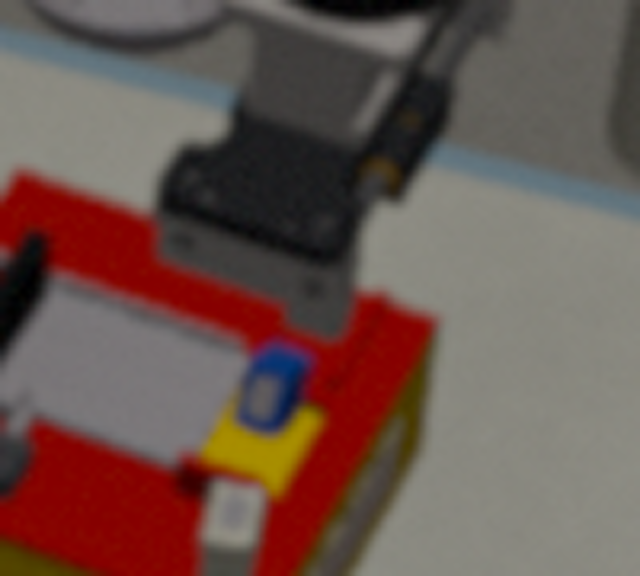

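The blue cassette at (275,390) is tipping into the hole, and its label face has turned forward. I hold still a moment to let it fall.

```bash
python3 -m inch '[{"wx":0,"wy":0,"wz":0,"dx":0,"dy":0,"dz":0,"fingers":0},{"wx":0,"wy":0,"wz":0,"dx":0,"dy":0,"dz":0,"fingers":0},{"wx":0,"wy":0,"wz":0,"dx":0,"dy":0,"dz":0,"fingers":0},{"wx":0,"wy":0,"wz":0,"dx":0,"dy":0,"dz":0,"fingers":0}]'
python3 -c "
from h import *
cas('side8')"
```

```text
clock: 11.95
tcp_pos: [480.1, -125.6, 81.3]
tool_rot: [-0.0, 0.999, -0.048, -0.0]
wrist_force: [0.1, -0.8, -0.2]
grip_width: 0.2
gripper_force: 0.0
t 11.95 tcp [ 480.1 -125.6   81.3] bin -53.5 -48.9 tip z 64.3 toolx az -0.096 tilt [-0.  0. -1.] F [ 0.1 -0.8 -0.2] w 0.2
n 0
```

The cassette is no longer visible on the lid. I withdraw backwards and up, then check with one last picture.

```bash
python3 -m inch '[{"wx":0,"wy":0,"wz":0,"dx":0,"dy":0.01,"dz":-0.03,"fingers":0},{"wx":0,"wy":0,"wz":0,"dx":0,"dy":0.02,"dz":-0.07,"fingers":0},{"wx":0,"wy":0,"wz":0,"dx":0,"dy":0.05,"dz":-0.1,"fingers":0},{"wx":0,"wy":0,"wz":0,"dx":0,"dy":0.1,"dz":-0.12,"fingers":0},{"wx":0,"wy":0,"wz":0,"dx":0,"dy":0.1,"dz":-0.12,"fingers":0},{"wx":0,"wy":0,"wz":0,"dx":0,"dy":0.1,"dz":-0.12,"fingers":0},{"wx":0,"wy":0,"wz":0,"dx":0,"dy":0.1,"dz":-0.12,"fingers":0}]'
python3 -c "
from h import *
cas('side9'); c=manip.capture('side'); spots('side',['tab','cassette','new_cassette'],c)"
```

```text
clock: 12.7
tcp_pos: [470.1, -223.6, 200.6]
tool_rot: [-0.001, 0.999, -0.048, -0.001]
wrist_force: [-0.5, 0.2, -0.8]
grip_width: 0.8
gripper_force: 0.0
t 12.7 tcp [ 470.1 -223.6  200.6] bin -54.0 -147.4 tip z 183.6 toolx az -0.095 tilt [-0.001  0.002 -1.   ] F [-0.5  0.2 -0.8] w 0.8
n 0
side tab [(0.92, [585.7, -81.4, 117.7], [312.0, 193.0])]
side cassette [(0.63, [776.8, -213.6, -2.3], [264.0, 172.0]), (0.26, [539.7, -77.6, 1.2], [329.0, 231.0])]
side new_cassette [(0.68, [474.4, -14.2, 76.1], [347.0, 238.0])]
```

View pics/side9.png

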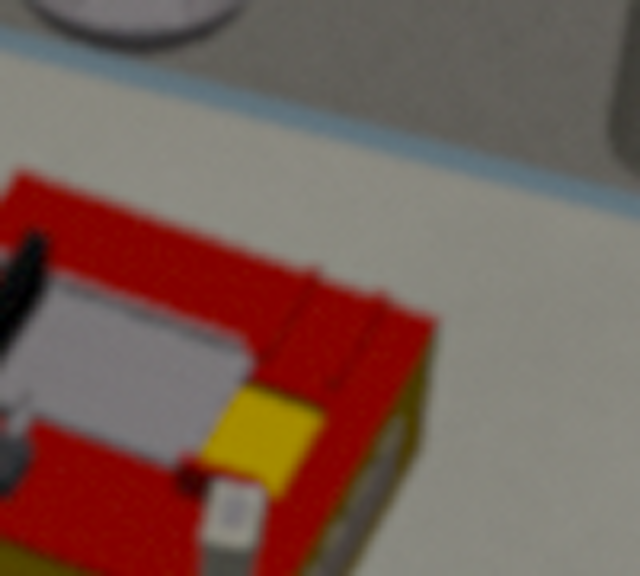

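The chute is empty, the half-open hole at (265,435) is clear, and the white cassette at (235,515) has not moved. The arm is touching nothing.

```bash
python3 -c "
from cell import manip
print(manip.finish_job())"
```

```text
the job is handed in; nothing more can be done
None
```

The shutter was pushed past the pin and is caught half open, the blue cassette tipped through the hole into the bin, and the job was handed in at about 12.8 s with the arm clear; the fingertips sat about 27 mm higher than `manip.tip_extent` says, so I set heights from the camera depth.

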